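Inspect a deburred casting with a loupe at focal height

TASK

First turn the dimmer knob of the inspection light fully clockwise (seen from above) to its end stop. Then pick up the loupe by its handle and hold it level over the casting on the inspection stand, the lens centred over the top of the casting and at the height shown by the pointer on the stand's post, touching neither casting nor stand. Finish while still holding the loupe there, at rest; do not shift the casting, the pointer or the other things on the bench.

Things in the scene. Friction and masses are not known exactly. Their poses are not given: they have to be found in the camera images.
- dimmer (a joint): angle of the dimmer knob in rad: 0 fully anticlockwise (dark), 2.4 at the clockwise end stop (full light); grows as the knob is turned clockwise seen from above; turns with 0.03 N m of friction and stays where it is left. It starts between 1.0 and 1.7
- dimmer_grip (a point): point on the knob's axis, 7 mm below the top of its grip bar: an upright black bar 42 mm long, 14 mm thick, 32 mm high, its top 72 mm above the bench, on a 44 mm disc. The point turns with the knob: x axis along the bar, z up. Case and 68 mm aluminium disc below the knob do not turn
- loupe_grip (a point): middle of the loupe's handle, half-way up, 11 mm above the bench as it lies. Handle: straight black bar 100 mm long, 18 mm wide, 22 mm high. x axis along the handle towards the lens, z up. About 0.11 kg; lies flat on the bench on the side of the stand away from the dimmer, its lens end roughly away from the robot
- loupe_lens (a point): centre of the loupe's lens, in mid-thickness, 87 mm from loupe_grip along its x axis and at the same height; the lens sits in a round steel rim 62 mm across and 22 mm high; z axis is the lens axis
- part_top (a point): centre of the top of the die-cast cover to be inspected (64x82x38 mm, loose, 0.28 kg) that stands on the stand's base plate; the point is 36 mm above the casting's underside, z up
- pointer_tip (a point): tip (mid-thickness) of the flat 4 mm aluminium pointer that shows the focal height, 85 to 115 mm above the bench; it sticks out from a collar on the post towards the casting, ending about 65 mm from its centre. The post, 12 mm thick, 145 mm high, is 30 mm behind the tip, on the side away from the robot. x axis from tip to post, z up
- stand: inspection stand fixed to the bench: dark steel base plate 180x120x10 mm, with a light bar 100x14 mm, 32 mm high, along its left edge; origin at bench height under the middle of the place where the casting stands; the plate reaches 65 mm to the front of it and 115 mm behind it; x axis points to the post, which is 95 mm away
- spare_casting: spare die-cast cover lying by, 65x91x28 mm, lower than the part under the pointer; origin under its centre; a bystander, leave alone
- v_block: steel V block 45x50x40 mm; origin under its centre; a bystander, leave alone
- deburrer: blue-handled hand deburring tool 16x173x18 mm lying in front of the stand; origin under its centre; a bystander, leave alone
- dimmer_case: flat grey case 90x80x28 mm under the knob, fixed to the bench, to the left or right of the stand; origin under its centre. Two small steel marks on it show the ends of travel, the bigger, bar-shaped one the clockwise end; a white line on one end of the knob's bar points to them
- guard_gap (a point): fixed point over the bench, 0.12 m behind the opening of the guard frame, an upright plane 0.33 m ahead of the robot: a rail 47 mm high along the bench's front edge, a post 0.46 m to the left and, 0.30 to 0.47 m to the right of the robot's middle line, a solid panel over 1 m tall. The arm starts right of that panel: draw it in close, then swing and reach through the opening
There are look-alikes about, which are no part of the job. Leave any purple or turquoise look-alike of the part that bears part_top alone.

How it is judged:
By the outcome, as a careful person would: the job done as asked, in the order asked, and still so for the second after the job is handed in, while the arm keeps its last pose, push and grip.
It also fails if it takes over 61 s, if anything falls off the work surface, if the arm or the gripper's body presses on something with over 40 N, if the wrist force passes 120 N, or if a joint passes its speed limit or range.

ROBOT

A 6-joint arm with a two-finger parallel gripper is mounted at the origin on a cart in front of the work surface, level with it; the furniture and walls round the work are solid. World frame = base frame: x ahead of the robot, y to its left, z up, the work surface at z = 0. Lengths are in mm, angles in rad, forces in N, time in s.
With the tool pointing down it reaches from about 350 to 775 mm from the base axis. Payload 7.3 kg.
Tool frame: the origin (TCP) lies on the centre line of the jaws, within the pads' length; the fingertips stand 22 mm ahead of it and the grasp point (between the pads) lies 3 mm ahead of it; z points along the fingers, y is the direction in which the jaws open and shut (so a half turn about z gives the same grasp; the last joint's range is limited). The gripper opens to 92 mm and grips with 3 to 60 N. Pads are 19 mm wide; open, the fingers measure 130 mm over their backs; the gripper's body (75 mm by 190 mm) begins 47 mm behind the grasp point.
Start: joints at [1.008, 0.342, 1.524, -0, 1.275, -0.146], TCP at [212.526, 480.079, 248.741] pointing down, gripper open.
Joint ranges: [-2.53, 2.53], [-0.77, 2.02], [0.04, 2.7], [-1, 4.14], [0.28, 2.66], [-3.11, 3.11]. Speed limits (rad/s): [2.57, 2.57, 3.14, 3.14, 3.14, 3.14].

INTERFACE

Orientations are given as [roll, pitch, yaw] about the fixed x, y, z axes, in that order (R = Rz(yaw) Ry(pitch) Rx(roll)).
In Python, from plant import get_obs, capture, bot, spot_in gives the robot as it stands.
- The arm moves only by the shell command python3 -m handwheel 'ROWS' [OPENING]. ROWS is JSON, a list of rows, each a list of 2 entries, a list of its own where there are three numbers: the shift along the world's x, y, z in mm, then the turn, a rotation vector about the world's x, y, z in rad. In form: [[[x, y, z], [wx, wy, wz]], ...]. A call has 1 to 12 rows; each row shifts and turns the commanded pose from where the row before left it; what a row does not reach is not made up. A row lasts 1/8 s, in which the tool goes at most 62.5 mm and 10.7 degrees, less where a joint would pass 70% of its speed; a pose out of reach is approached as far as the arm can. A call is refused whole if a number of a shift passes 62.5 or a number of a turn 0.188, either way. A call with a gripper value outside its range is refused whole. OPENING is the closure, from 0 (fully open) to 1 (shut), set as the call begins (- or left out, the last holds). The fingers move at their own pace and stop on an object; the grip force is fixed at half the most. Time passes only in rows, so rows that do not move let the fingers close. It gives the time, the measured TCP pose, the force and the opening at its end, in the units of the state.
- get_obs(): the state, without advancing time (a new reading comes with each control period).
- capture(name): name is "side" or "top" or "wrist"; returns a dict with "img" (420x560x3 uint8, red, green, blue), "fx", "fy", "cx", "cy" (pixels), "k1" (the pictures are not rectified: a ray, as slopes to the right and down, at radius r is drawn at 1 + k1 r^2 times it, then the intrinsics apply), "cam_to_world" (4x4, takes a point from camera to world coordinates). Camera axes: x right, y up, looking along -z (the intrinsics and any distortion apply to the point x, -y, -z); pixel columns grow to the right and rows downward; lengths in mm; the calibration is good to about 2 mm. A picture is of the moment at which its call begins. There is no depth.
- bot.close_job(): hands the job in, once; it reports no verdict.
Trained networks look in the newest picture that a camera, given by its name, has taken for a name from the list of things; names that differ only in an ending like _2 or _b are one class to them, and where a whole thing is asked for, a point or a joint stands for the part that bears it (a point fixed in the world has none). Each returns a list of dicts, best first, with "score" (0 to 1); they miss things now and then, are a little off and sometimes report something else, mostly with a low value. They report only what shows in the picture. A call takes as long as a camera call. They do not tell look-alikes from the thing itself.
- spot_in(thing, camera): "xyz" ([x, y, z] in mm, in the coordinates of the camera as it stood for that picture, good to about 4 mm: the middle of the surface that is visible of it).
The state is a dict: "time": time; "joint_positions": joint angles; "dq": joint speeds; "tau": joint torques, N m; "tool_pos": TCP position; "tcp_rot": TCP orientation; "contact_force": force on the tool from outside, world axes, zero at the start; "moment": the same for the moment, N m; "grip_width": finger opening in mm.
Only numpy, scipy, OpenCV 4.12 (cv2) and the standard library are available. Lean on these libraries where they do the work, as an engineer would, in place of code of your own. Each camera call takes 0.05 s, during which the arm holds its last target. There are 200 camera calls.

## Working session

There is one attempt and no reset: what is moved stays moved. The work goes in short steps, Python scripts to look and compute and a shell command to move; the robot and the scene stay as the last step left them, time stands still between calls to the robot, and variables do not carry over. Pictures are saved under pics/ and viewed, about 8 in all and at most 12, crops included, and the job is handed in when it is done.

```bash
ls; mkdir -p pics; cat > h.py <<'E'
import numpy as np, cv2
from plant import get_obs, capture, bot, spot_in
def proj(c,P):
    T=np.linalg.inv(np.array(c["cam_to_world"])); p=T[:3,:3]@np.array(P,float)+T[:3,3]
    u,v=p[0]/-p[2],-p[1]/-p[2]; s=1+c["k1"]*(u*u+v*v)
    return c["cx"]+c["fx"]*u*s, c["cy"]+c["fy"]*v*s
def ray(c,px):
    K=np.array([[c["fx"],0,c["cx"]],[0,c["fy"],c["cy"]],[0,0,1.]])
    u,v=cv2.undistortPoints(np.array([[px]],float),K,np.array([c["k1"],0,0,0.]))[0,0]
    M=np.array(c["cam_to_world"]); d=M[:3,:3]@np.array([u,-v,-1]); return M[:3,3],d/np.linalg.norm(d)
def atz(c,px,z):
    o,d=ray(c,px); return o+d*(z-o[2])/d[2]
def tri(c1,p1,c2,p2):
    o1,d1=ray(c1,p1);o2,d2=ray(c2,p2)
    s=np.linalg.lstsq(np.c_[d1,-d2],o2-o1,rcond=None)[0]; a,b=o1+s[0]*d1,o2+s[1]*d2
    return (a+b)/2,np.linalg.norm(a-b)
def save(c,n): cv2.imwrite("pics/"+n,cv2.cvtColor(np.array(c["img"]),cv2.COLOR_RGB2BGR))
def spots(c,cam,names):
    M=np.array(c["cam_to_world"])
    for n in names:
        for s in spot_in(n,cam)[:4]:
            w=M[:3,:3]@np.array(s["xyz"])+M[:3,3]; print(cam,n,round(s["score"],2),w.round(0),np.round(proj(c,w)))
E
python3 - <<'E'
from h import *
N=["dimmer_grip","loupe_grip","loupe_lens","part_top","pointer_tip","stand","spare_casting","dimmer_case"]
o=get_obs();print(o)
for cam in("top","side"):
    c=capture(cam);save(c,cam+"0.png");print(cam,np.array(c["cam_to_world"]).round(2).tolist(),c["fx"],c["k1"]);spots(c,cam,N)
E
```

```text
pics
{'time': 0.0, 'joint_positions': array([ 1.00799449e+00,  3.42750294e-01,  1.52503029e+00, -3.15857378e-05,
        1.27540729e+00, -1.46013503e-01]), 'dq': array([ 0.00054341, -0.00024689,  0.00020375,  0.00167053,  0.0011146 ,
        0.00023918]), 'tau': array([ 1.79928534e-04, -4.31236553e+01, -2.44225860e+01,  7.17364834e-02,
        5.58151701e-02, -1.13323679e-04]), 'tool_pos': array([212.32140153, 479.73182794, 248.02600337]), 'tcp_rot': array([-3.14001002e+00, -2.02214185e-04,  2.72481338e+00]), 'contact_force': array([-0.20464952, -0.27231902,  0.44600161]), 'moment': array([-0.01926682, -0.02382098,  0.01123348]), 'grip_width': 91.87208460315196}
top [[-0.02, 0.99, -0.16, 442.08], [-1.0, -0.02, -0.0, 35.51], [-0.0, 0.16, 0.99, 1166.14], [0.0, 0.0, 0.0, 1.0]] 513.2466956557215 -0.15510151192591853
top dimmer_grip 0.62 [ 487. -197.   44.] [392. 262.]
top dimmer_grip 0.45 [ 745. -155.   35.] [367. 149.]
top loupe_grip 0.94 [586. 247.  15.] [192. 223.]
top loupe_grip 0.35 [623.  61.   8.] [274. 206.]
top loupe_lens 0.78 [590. 249.  18.] [191. 222.]
top part_top 0.92 [584.
[... 370 characters left out ...]
 dimmer_case 0.22 [620.  63.  10.] [273. 207.]
side [[0.99, 0.06, -0.13, 442.04], [-0.15, 0.41, -0.9, -1054.62], [-0.0, 0.91, 0.42, 655.88], [0.0, 0.0, 0.0, 1.0]] 520.2327317428494 -0.12428467261266606
side dimmer_grip 0.58 [ 487. -214.   57.] [237. 306.]
side loupe_grip 0.78 [572. 249.  19.] [255. 218.]
side loupe_lens 0.72 [574. 246.  11.] [255. 221.]
side part_top 0.83 [ 612. -111.   11.] [291. 291.]
side part_top 0.74 [ 619. -244.   11.] [306. 328.]
side part_top 0.65 [585.  36.  19.] [269. 255.]
side stand 0.6 [572. 248.  14.] [255. 220.]
side stand 0.56 [627.  54.  11.] [285. 253.]
side spare_casting 0.7 [778. 119.  12.] [338. 236.]
side dimmer_case 0.75 [ 487. -225.   30.] [238. 320.]
```

View pics/top0.png

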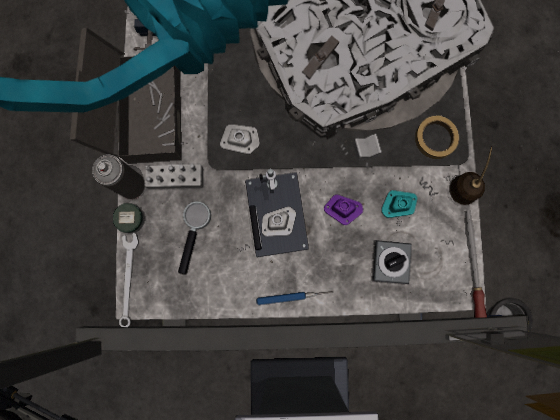

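View pics/side0.png

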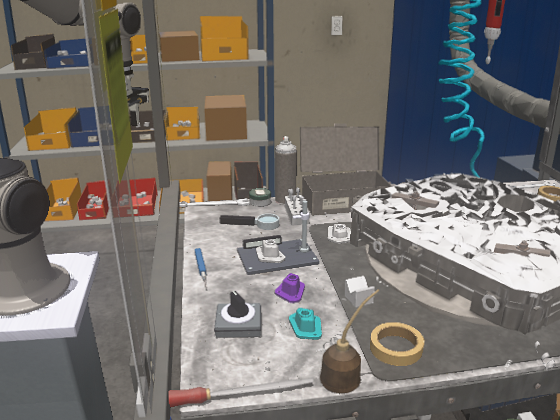

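The top view shows the robot's cart at the bottom. The dimmer is at (392,262) and the loupe's handle at (187,252), with its lens at (197,215). The stand's grey casting is at (278,222), with the post and pointer at (268,182). The side view agrees.

Castings in the top view: grey (278,222), purple (343,208), turquoise (400,203), grey spare (239,139). The one meant is (278,222), because it stands on the base plate under the pointer. I'll check that in enlarged crops.

```bash
python3 - <<'E'
from h import *
t=cv2.imread("pics/top0.png");s=cv2.imread("pics/side0.png")
def cr(i,x,y,w,h): return cv2.resize(i[y:y+h,x:x+w],(400,300),interpolation=cv2.INTER_CUBIC)
a=cr(t,362,238,64,48);b=cr(t,156,192,80,60+0);b=cr(t,150,195,112,84);c=cr(t,236,170,80,60) ;c=cr(t,226,165,120,90);d=cr(s,225,195,100,75)
cv2.imwrite("pics/m1.png",np.vstack([np.hstack([a,b]),np.hstack([c,d])]))
E
```

```text
(no output)
```

View pics/m1.png

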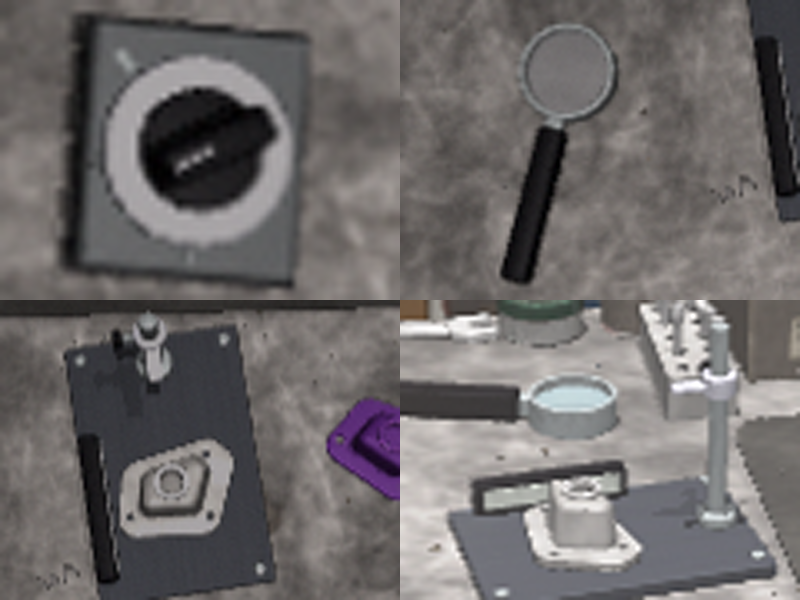

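The crops confirm the grey casting on the plate at (278,222). The knob's white line points left and slightly down, and the clockwise mark is upper left, so roughly 70° clockwise remains. Next I'll compute positions.

```bash
python3 - <<'E'
from h import *
t=capture("top");s=capture("side")
f=lambda x,y,ox,oy,sc:(ox+x/sc-.5,oy+y/sc-.5)
D=lambda x,y:f(x,y,362,238,6.25)
ax=atz(t,D(200,150),30);print("alu disc ctr z30",ax.round(1), "case", atz(t,D(193,150),28).round(1))
for z in(30,40,72): print(z,"axis px crop",(np.array(proj(t,[*ax[:2],z]))+.5-[362,238])*6.25)
a,b=atz(t,D(160,168),72),atz(t,D(270,130),72);print("bar",a.round(1),b.round(1),np.degrees(np.arctan2(*(b-a)[1::-1])))
m1,m0=atz(t,D(125,60),28),atz(t,D(190,255),28)
for n,m in(("cw",m1),("ccw",m0)): print(n,np.degrees(np.arctan2(*(m-ax)[1::-1])))
L=lambda x,y:f(x,y,150,195,400/112)
h0,h1,l=atz(t,L(115,278),22),atz(t,L(153,130),22),atz(t,L(168,72),22)
print("loupe",h0.round(1),h1.round(1),l.round(1),np.linalg.norm(h1-h0),np.linalg.norm(l-(h0+h1)/2),np.degrees(np.arctan2(*(l-h0)[1::-1])))
C=lambda x,y:f(x,y,226,165,400/120);S=lambda x,y:f(x,y,225,195,4)
p=atz(t,C(170,182),46);print("part",p.round(1),tri(t,C(170,182),s,S(182,187)))
print("posttop",tri(t,C(148,18),s,S(320,22)),"foot",atz(t,C(155,68),14),"collar",tri(t,C(147,38),s,S(320,85)))
print("plate corners",[atz(t,C(*q),10)[:2].round(0) for q in((68,50),(240,25),(275,280),(105,300))])
E
```

```text
alu disc ctr z30 [ 487.3 -202.    30. ] case [ 487.5 -199.9   28. ]
30 axis px crop [199.99999999 149.99999999]
40 axis px crop [205.79767896 148.67517611]
72 axis px crop [225.04289348 144.27316844]
bar [ 480.  -179.1   72. ] [ 491.7 -217.9   72. ] -73.18567102477044
cw 37.18257179458405
ccw 172.27618072844675
loupe [475.3 269.8  22. ] [567.8 245.7  22. ] [604.5 236.2  22. ] 95.62607450551631 85.74044491188457 -14.597767081736627
part [586.9  55.   46. ] (array([587.82702224,  54.95167944,  47.11704177]), np.float64(2.125352188046416))
posttop (array([674.77666398,  64.48153232, 147.52826317]), np.float64(0.19566034286484124)) foot [670.11827065  64.15063802  14.        ] collar (array([673.8740918 ,  66.39774155, 104.19731745]), np.float64(4.08744403695403))
plate corners [array([685., 124.]), array([700.,   5.]), array([523., -14.]), array([512., 101.])]
```

```bash
python3 -m handwheel '[[[0,-60,0],[0,0,-0.12]],[[0,-60,0],[0,0,-0.12]],[[0,-60,0],[0,0,-0.12]],[[40,-45,0],[0,0,-0.12]],[[40,-45,0],[0,0,-0.12]],[[30,-55,0],[0,0,-0.12]],[[30,-55,0],[0,0,-0.1]],[[20,-55,0],[0,0,0]],[[20,-55,0],[0,0,0]]]' 0
```

```text
time: 2.12
tool_pos: [392.9, -11.7, 249.0]
tcp_rot: [3.141, 0.0, 1.904]
contact_force: [0.6, 0.4, 1.2]
grip_width: 91.4
```

```bash
python3 -m handwheel '[[[23,-47,-25],[0,0,-0.036]],[[23,-47,-25],[0,0,0]],[[24,-47,-25],[0,0,0]],[[24,-47,-25],[0,0,0]],[[0,0,0],[0,0,0]],[[0,0,0],[0,0,0]]]' 0; python3 - <<'E'
from h import *
c=capture("wrist");save(c,"w1.png");print(get_obs()["tool_pos"],get_obs()["tcp_rot"])
print(np.round(proj(c,[487,-201,72])),np.round(proj(c,[493,-221,72])),np.round(proj(c,[481,-181,72])));spots(c,"wrist",["dimmer_grip"])
E
```

```text
time: 2.88
tool_pos: [486.0, -197.2, 148.6]
tcp_rot: [-3.141, -0.001, 1.868]
contact_force: [-0.8, 0.7, 0.9]
grip_width: 91.5
[ 486.12102671 -196.87944543  149.20722778] [ 3.14136727e+00 -1.53247818e-04  1.86919417e+00]
[280. 238.] [279. 264.] [280. 210.]
wrist dimmer_grip 0.79 [ 483. -199.   36.] [275. 218.]
```

View pics/w1.png

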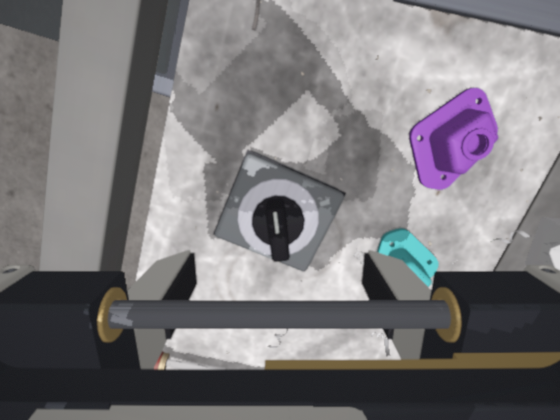

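The wrist view shows the bar from (277,203) to (281,257) with its white line at the top end. It is about 4° off the jaws' line and centred, so I descend, close and turn.

```bash
python3 -m handwheel '[[[0,-1,-30],[0,0,0.06]],[[0,0,-30],[0,0,0]],[[0,0,-21],[0,0,0]],[[0,0,0],[0,0,0]],[[0,0,0],[0,0,0]]]' 0; python3 -m handwheel '[[[0,0,0],[0,0,0]],[[0,0,0],[0,0,0]],[[0,0,0],[0,0,0]],[[0,0,0],[0,0,0]],[[0,0,0],[0,0,0]],[[0,0,0],[0,0,0]],[[0,0,0],[0,0,0]],[[0,0,0],[0,0,0]]]' 1; python3 - <<'E'
from h import *
print(get_obs()["moment"])
E
```

```text
time: 3.6
tool_pos: [487.0, -198.5, 69.2]
tcp_rot: [3.14, 0.002, 1.93]
contact_force: [-0.3, -1.0, 0.8]
grip_width: 91.6
time: 4.6
tool_pos: [486.3, -198.7, 67.7]
tcp_rot: [-3.141, -0.0, 1.929]
contact_force: [-7.1, -2.9, 0.8]
grip_width: 16.3
[-0.46427935  1.36371954  0.02846087]
```

```bash
python3 -m handwheel '[[[-1,0,0],[0,0,-0.15]],[[0,0,0],[0,0,-0.15]],[[0,0,0],[0,0,-0.15]],[[0,0,0],[0,0,-0.15]],[[0,0,0],[0,0,-0.15]],[[0,0,0],[0,0,-0.15]],[[0,0,0],[0,0,-0.15]],[[0,0,0],[0,0,0]]]' 1; python3 - <<'E'
from h import *
print(get_obs()["moment"])
E
```

```text
time: 5.6
tool_pos: [487.5, -199.1, 67.7]
tcp_rot: [3.137, -0.002, 0.877]
contact_force: [8.3, -0.9, -7.6]
grip_width: 13.8
[-0.0310602  -1.33391199 -0.01746892]
```

```bash
M='import h;o=h.get_obs();print("yaw",o["tcp_rot"][2],"Mz",o["moment"])'
python3 -m handwheel '[[[0,0,0],[0,0,-0.1]],[[0,0,0],[0,0,-0.08]],[[0,0,0],[0,0,0]]]' 1;python3 -c "$M"; python3 -m handwheel '[[[0,0,0],[0,0,-0.05]],[[0,0,0],[0,0,0]]]' 1; python3 -c "$M"; python3 -m handwheel '[[[0,0,0],[0,0,-0.05]],[[0,0,0],[0,0,0]]]' 1; python3 -c "$M"
```

```text
time: 5.98
tool_pos: [487.9, -199.4, 67.7]
tcp_rot: [3.137, -0.003, 0.697]
contact_force: [9.0, -1.2, -8.3]
grip_width: 13.3
yaw 0.6974456742656518 Mz [-0.26504319 -1.41895493 -0.05114223]
time: 6.22
tool_pos: [487.9, -199.5, 67.7]
tcp_rot: [3.136, -0.003, 0.648]
contact_force: [9.8, -2.3, -8.3]
grip_width: 13.5
yaw 0.6477976869780209 Mz [-0.32532635 -1.48266881 -0.02904856]
time: 6.48
tool_pos: [488.0, -199.6, 67.8]
tcp_rot: [3.136, -0.003, 0.6]
contact_force: [10.8, -1.3, -8.2]
grip_width: 13.9
yaw 0.5995659335189649 Mz [-0.2494795 -1.4920408  0.6439592]
```

```bash
M='import h;o=h.get_obs();print("yaw",o["tcp_rot"][2],"Mz",o["moment"])'
python3 -m handwheel '[[[0,0,0],[0,0,-0.04]],[[0,0,0],[0,0,0]]]' 1;python3 -c "$M"; python3 -m handwheel '[[[0,0,0],[0,0,0]],[[0,0,0],[0,0,0]],[[0,0,0],[0,0,0]],[[0,0,0],[0,0,0]],[[0,0,30],[0,0,0]],[[0,0,50],[0,0,0]],[[0,0,50],[0,0,0]],[[0,0,0],[0,0,0]]]' 0;  python3 - <<'E'
from h import *
t=capture("top");save(t,"t2.png");w=capture("wrist")
i=np.array(t["img"])[238:286,362:426,::-1];j=np.array(w["img"])[:,:,::-1]
cv2.imwrite("pics/m2.png",np.hstack([cv2.resize(i,(400,300),interpolation=2),cv2.resize(j,(400,300))]))
E
```

```text
time: 6.72
tool_pos: [487.8, -199.7, 67.8]
tcp_rot: [3.136, -0.003, 0.56]
contact_force: [9.1, -2.6, -8.3]
grip_width: 14.5
yaw 0.5601478905741766 Mz [-0.39194964 -1.27620782  0.71079644]
time: 7.72
tool_pos: [487.1, -199.7, 201.8]
tcp_rot: [3.134, -0.004, 0.559]
contact_force: [0.2, 0.8, -0.1]
grip_width: 89.0
```

View pics/m2.png

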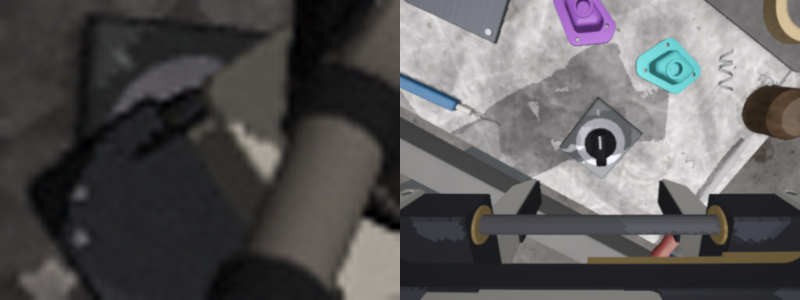

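The wrist view shows the white line pointing at the bar-shaped mark (598,112). With Mz rising to 0.7 N m at the end, the knob is at its stop. On the way to the loupe I'll take wrist and top views of the stand.

```bash
cat > cap.py <<'E'
from h import *
import pickle,sys
d={k:capture(k) for k in sys.argv[2:]}
pickle.dump(d,open(sys.argv[1]+".pkl","wb"))
for k,c in d.items(): spots(c,k,["pointer_tip","part_top"])
E
python3 -m handwheel '[[[3,52,6],[0,0,-0.162]],[[3,52,6],[0,0,-0.162]],[[3,52,6],[0,0,-0.162]],[[3,52,6],[0,0,-0.162]],[[0,52,6],[0,0,-0.166]],[[0,0,0],[0,0,0]],[[0,0,0],[0,0,0]]]' 0; python3 cap.py A wrist
python3 -m handwheel '[[[5,50,0],[0,0,0]],[[5,50,0],[0,0,0]],[[5,50,0],[0,0,0]],[[8,48,0],[0,0,0]],[[0,0,0],[0,0,0]],[[0,0,0],[0,0,0]]]' 0; python3 cap.py B wrist top side
python3 - <<'E'
from h import *
import pickle
A=pickle.load(open("A.pkl","rb"));B=pickle.load(open("B.pkl","rb"))
g=lambda c:np.array(c["img"])[:,:,::-1]
def cr(c,P,w,n):
    u,v=np.array(proj(c,P)).round().astype(int);x,y=max(0,min(560-w,u-w//2)),max(0,min(420-w*3//4,v-w*3//8));print(n,"origin",x,y,"scale",400/w)
    return cv2.resize(g(c)[y:y+w*3//4,x:x+w],(400,300),interpolation=2)
i=np.vstack([np.hstack([cr(A["wrist"],[640,60,100],200,"A"),cr(B["wrist"],[550,250,11],400,"Bw")]),np.hstack([cr(B["top"],[640,60,80],64,"top"),cr(B["side"],[650,60,90],64,"side")])])
cv2.imwrite("pics/m3.png",i)
E
```

```text
time: 8.7
tool_pos: [496.7, 61.0, 226.4]
tcp_rot: [3.14, 0.003, -0.253]
contact_force: [-0.3, -0.4, 0.2]
grip_width: 91.9
wrist pointer_tip 0.69 [652.  65. 107.] [218.   9.]
wrist part_top 0.97 [ 602. -204.    9.] [514.  18.]
wrist part_top 0.95 [609. -91.   5.] [398.  42.]
time: 9.6
tool_pos: [520.5, 258.0, 227.2]
tcp_rot: [3.14, 0.001, -0.256]
contact_force: [0.8, -1.3, -0.2]
grip_width: 91.8
wrist part_top 0.75 [585.  60.  16.] [452.  79.]
wrist part_top 0.72 [611. -57.   4.] [559.  22.]
top pointer_tip 0.71 [ 484. -194.   47.] [392. 263.]
top pointer_tip 0.55 [667.  64. 111.] [271. 177.]
top part_top 0.82 [584.  53.  14.] [278. 222.]
top part_top 0.82 [ 617. -224.    6.] [398. 205.]
top part_top 0.68 [607. 238.  18.] [196. 214.]
top part_top 0.64 [611. -99.   6.] [344. 209.]
side part_top 0.7 [584.  34.  23.] [269. 254.]
side part_top 0.67 [ 619. -243.   12.] [306. 327.]
side part_top 0.61 [ 615. -112.   11.] [292. 291.]
side part_top 0.24 [420.  24.  15.] [202. 264.]
A origin 131 0 scale 2.0
Bw origin 79 9 scale 1.0
top origin 241 169 scale 6.25
side origin 262 199 scale 6.25
```

View pics/m3.png

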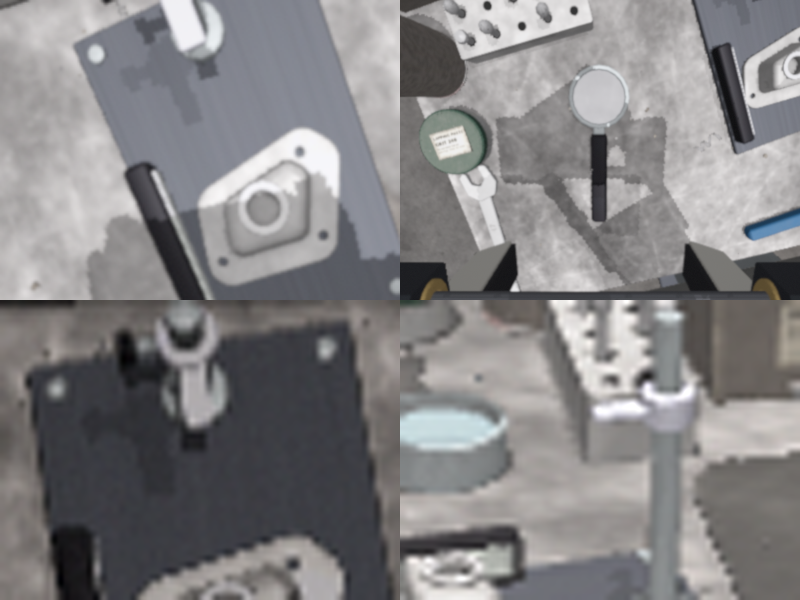

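The pointer's tip shows at (192,52) in crop A, (197,128) in the top crop and (193,112) in the side crop. In the wrist view the loupe's handle, seen from (599,135) to (599,220), is aligned with the jaws and centred. The boss centre is at (263,205) in crop A.

```bash
python3 - <<'E'
from h import *
import pickle
A=pickle.load(open("A.pkl","rb"));B=pickle.load(open("B.pkl","rb"))
w,t,s,b=A["wrist"],B["top"],B["side"],B["wrist"]
f=lambda x,y,ox,oy,sc:(ox+x/sc-.5,oy+y/sc-.5)
P={"w":(w,f(192,52,131,0,2)),"t":(t,f(197,128,241,169,6.25)),"s":(s,f(193,112,262,199,6.25))}
for i,j in("wt","ws","ts"): print("tip",i+j,*tri(*P[i],*P[j]))
q={"w":(w,f(263,205,131,0,2)),"t":(t,(276.5,219.1)),"s":(s,(270,241.3))}
for i,j in("wt","ws","ts"): print("part",i+j,*tri(*q[i],*q[j]))
print([atz(c,p,46) for c,p in q.values()])
for n,p in(("h0",(278,229)),("h1",(278,144)),("lens",(278,106))): print(n,atz(b,p,22).round(1))
E
```

```text
tip wt [645.36842763  63.05371639  90.8027509 ] 1.9092668180637038
tip ws [642.99417635  62.3122676  106.49453439] 4.358234346290121
tip ts [644.02596425  61.88862864 107.01151091] 2.06536554252604
part wt [586.61237006  54.59370669  47.41204352] 0.857544648194377
part ws [587.62483349  54.0367225   47.62375142] 2.2623975617555288
part ts [587.83561148  54.9546882   46.97738163] 2.1065371741505903
[array([586.55029019,  54.23715541,  46.        ]), array([586.90194129,  55.03404449,  46.        ]), array([589.14635629,  56.91501496,  46.        ])]
h0 [474.5 271.1  22. ]
h1 [566.8 246.9  22. ]
lens [603.5 237.2  22. ]
```

```bash
python3 -m handwheel '[[[0,0.8,-50],[0,0,0]],[[0,0,-60],[0,0,0]],[[0,0,-50],[0,0,0]],[[0,0,-25],[0,0,0]],[[0,0,-11],[0,0,0]],[[0,0,0],[0,0,0]],[[0,0,0],[0,0,0]],[[0,0,0],[0,0,0]]]' 0; python3 -c "import h;o=h.get_obs();print(o['tool_pos'],o['tcp_rot'])"
```

```text
time: 11.05
tool_pos: [521.1, 260.4, 33.0]
tcp_rot: [-3.14, -0.002, -0.255]
contact_force: [0.4, -0.4, 0.8]
grip_width: 91.9
[521.07691707 260.39583862  33.00495568] [-3.14040849e+00 -1.89823806e-03 -2.55180092e-01]
```

```bash
python3 -m handwheel '[[[0,0,-6],[0,0,0]],[[0,0,0],[0,0,0]]]' 0;python3 -m handwheel '[[[0,0,0],[0,0,0]]]' 0;python3 -m handwheel '[[[0,0,0],[0,0,0]]]' 0
```

```text
time: 11.3
tool_pos: [520.1, 260.0, 25.4]
tcp_rot: [3.141, 0.001, -0.255]
contact_force: [-0.3, 0.3, -1.0]
grip_width: 91.8
time: 11.42
tool_pos: [520.3, 260.1, 25.7]
tcp_rot: [3.141, 0.0, -0.255]
contact_force: [-0.3, 0.5, -0.6]
grip_width: 91.7
time: 11.55
tool_pos: [520.4, 260.2, 25.8]
tcp_rot: [3.142, -0.0, -0.255]
contact_force: [0.0, 0.3, 0.5]
grip_width: 92.0
```

```bash
python3 -m handwheel '[[[0,-0.5,-1],[0,0,0]],[[0,0,0],[0,0,0]],[[0,0,0],[0,0,0]]]' 0; python3 -m handwheel '[[[0,0,0],[0,0,0]],[[0,0,0],[0,0,0]],[[0,0,0],[0,0,0]],[[0,0,0],[0,0,0]],[[0,0,0],[0,0,0]],[[0,0,0],[0,0,0]],[[0,0,0],[0,0,0]],[[0,0,0],[0,0,0]],[[0,0,0],[0,0,0]]]' 1
python3 -m handwheel '[[[0,0,5],[0,0,0]],[[0,0,15],[0,0,0]],[[0,0,30],[0,0,0]],[[0,0,30],[0,0,0]],[[0,0,30],[0,0,0]],[[0,0,20],[0,0,0]],[[0,0,0],[0,0,0]],[[0,0,0],[0,0,0]]]' 1
python3 - <<'E'
from h import *
import pickle
d={k:capture(k) for k in("wrist","side","top")};pickle.dump(d,open("C.pkl","wb"))
print(get_obs()["tool_pos"],get_obs()["tcp_rot"])
for k in d: spots(d[k],k,["loupe_lens"])
w,s=d["wrist"],d["side"]
u,v=np.array(proj(s,[570,250,140])).round().astype(int);x,y=u-40,v-30;print(x,y)
g=lambda c:np.array(c["img"])[:,:,::-1]
cv2.imwrite("pics/m4.png",np.hstack([cv2.resize(g(w),(400,300)),cv2.resize(g(s)[y:y+60,x:x+80],(400,300),interpolation=2)]))
E
```

```text
time: 11.92
tool_pos: [520.4, 259.6, 24.7]
tcp_rot: [3.142, 0.0, -0.255]
contact_force: [-0.1, -0.1, 0.6]
grip_width: 91.7
time: 13.05
tool_pos: [520.4, 259.6, 24.8]
tcp_rot: [3.141, 0.0, -0.255]
contact_force: [0.2, -0.1, -0.0]
grip_width: 17.8
time: 14.05
tool_pos: [519.9, 259.5, 154.3]
tcp_rot: [3.141, 0.001, -0.255]
contact_force: [-0.6, 0.4, -1.0]
grip_width: 17.7
[519.86322487 259.44964111 153.70908045] [ 3.14040082e+00  1.71677377e-03 -2.55232438e-01]
wrist loupe_lens 0.86 [595. 241. 140.] [277. 121.]
side loupe_lens 0.73 [586. 244. 141.] [259. 178.]
top loupe_lens 0.88 [604. 239. 146.] [185. 207.]
213 147
```

View pics/m4.png

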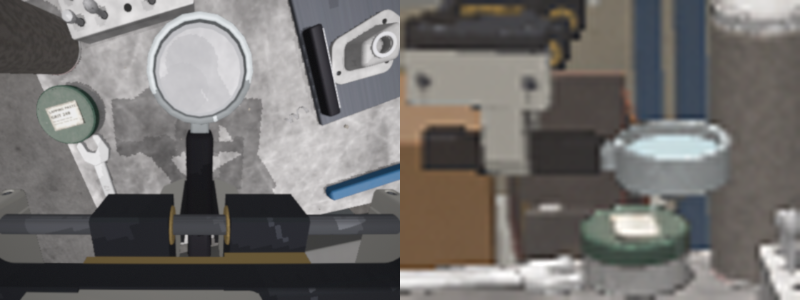

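The loupe is held. In the wrist view the lens is centred ahead at (200,70), and in the side crop the handle and rim look level. I'll check the tilt against projections.

```bash
python3 - <<'E'
from h import *
import pickle
C=pickle.load(open("C.pkl","rb"));w,s,t=C["wrist"],C["side"],C["top"]
T=np.array([520.,259.5,154]);c=np.array([np.cos(-.255),np.sin(-.255),0])
for dz in(-13.7,): 
    L=T+87*c+[0,0,dz];H=T-50*c+[0,0,dz]
    for n,P in(("lens",L),("end",H)): print(n,P.round(1),"side crop",(np.array(proj(s,P))+.5-[213,147])*5,"wrist",np.array(proj(w,P))/1.4)
    print("rim top wrist",np.array(proj(w,L+[0,0,11]))/1.4, "tilt .05:",np.array(proj(w,L+[0,0,11-4.4]))/1.4,(np.array(proj(s,L+[0,0,-4.4]))+.5-[213,147])*5)
    ci=np.array(proj(t,L));print(ci)
i=np.array(t["img"])[180:235,155:228,::-1];cv2.imwrite("pics/t3.png",cv2.resize(i,None,fx=6,fy=6,interpolation=2))
E
```

```text
lens [604.2 237.6 140.3] side crop [268.14091689 158.61577808] wrist [199.70264704  70.16776853]
end [471.6 272.1 140.3] side crop [ 18.35011274 149.64159207] wrist [199.62113747 251.0500131 ]
rim top wrist [199.76256395  69.53460942] tilt .05: [199.73747732  69.79970503] [268.23306937 166.2174436 ]
[185.78996024 206.89873804]
```

No tilt: the residuals at the lens and at the handle's end agree, and they give the side camera's bias (about +0.9, −0.5 px). I'll use that to correct the pointer height.

```bash
python3 - <<'E'
from h import *
import pickle
B=pickle.load(open("B.pkl","rb"));s,t=B["side"],B["top"]
m=np.array([262+193/6.25-.5,199+112/6.25-.5])-[.9,-.5]
for xy in((644,62),(646,62.5)):
    for z in(101,103,105,107): print(xy,z,(np.array(proj(s,[*xy,z]))-m).round(2), (np.array(proj(t,[*xy,z]))+.5-[241,169])*6.25)
print("part check", np.array(proj(s,[587,54.8,46]))-(np.array([270,241.3])-[.9,-.5]))
print("post top",np.array(proj(s,[674,64.5,145]))-(np.array([225+320/4-.5,195+22/4-.5])-[.9,-.5]))
E
```

```text
(644, 62) 101 [0.44 1.79] [197.37632479 128.33724237]
(644, 62) 103 [0.45 1.05] [197.20598722 127.23664801]
(644, 62) 105 [0.46 0.31] [197.03503074 126.13203912]
(644, 62) 107 [ 0.46 -0.43] [196.86345199 125.02339384]
(646, 62.5) 101 [1.22 1.65] [195.77703858 122.56153559]
(646, 62.5) 103 [1.22 0.91] [195.6038575  121.45078574]
(646, 62.5) 105 [1.23 0.17] [195.43004752 120.3359863 ]
(646, 62.5) 107 [ 1.24 -0.58] [195.25560521 119.21711524]
part check [ 0.14772988 -0.02699428]
post top [0.60105361 0.46909764]
```

```bash
python3 -m handwheel '[[[-4,-20,0],[0,0,0]],[[-4,-30,0],[0,0,0]],[[-4,-30,0],[0,0,0]],[[-4,-30,0],[0,0,0]],[[-1,-30,0],[0,0,0]],[[0,-28,0],[0,0,0]],[[0,-15,0],[0,0,0]],[[0,0,-12],[0,0,0]],[[0,0,-15],[0,0,0]],[[0,0,-8],[0,0,0]],[[0,0,0],[0,0,0]],[[0,0,0],[0,0,0]]]' 1
python3 -m handwheel '[[[0,0,0],[0,0,0]],[[0,0,0],[0,0,0]],[[0,0,0],[0,0,0]],[[0,0,0],[0,0,0]]]' 1
python3 - <<'E'
from h import *
import pickle
d={k:capture(k) for k in("wrist","side","top")};pickle.dump(d,open("D.pkl","wb"))
o=get_obs();print(o["tool_pos"],o["tcp_rot"],np.abs(o["dq"]).max())
for k in d: spots(d[k],k,["loupe_lens"])
g=lambda c:np.array(c["img"])[:,:,::-1]
s,t,w=d["side"],d["top"],d["wrist"]
a=cv2.resize(g(s)[192:252,235:315],(800,600),interpolation=2)[:, :]
b=cv2.resize(g(w),(400,300));c=cv2.resize(g(t)[165:285,255:415],(400,300),interpolation=2)
cv2.imwrite("pics/m5.png",np.vstack([cv2.resize(a,(800,600))[0:300+0],np.hstack([b,c])]))
E
```

```text
time: 15.85
tool_pos: [503.6, 77.0, 119.8]
tcp_rot: [-3.142, -0.0, -0.255]
contact_force: [0.8, 0.2, -0.4]
grip_width: 18.2
time: 16.35
tool_pos: [503.4, 76.6, 119.8]
tcp_rot: [3.142, -0.0, -0.255]
contact_force: [0.8, 0.3, -1.4]
grip_width: 17.8
[503.3952461   76.63968088 119.75517539] [ 3.14152755e+00 -1.73512094e-05 -2.55214661e-01] 0.0024636248609033393
wrist loupe_lens 0.77 [581.  60. 106.] [272. 116.]
side loupe_lens 0.61 [568.  63. 108.] [261. 218.]
top loupe_lens 0.63 [603.  57. 110.] [275. 208.]
```

View pics/m5.png

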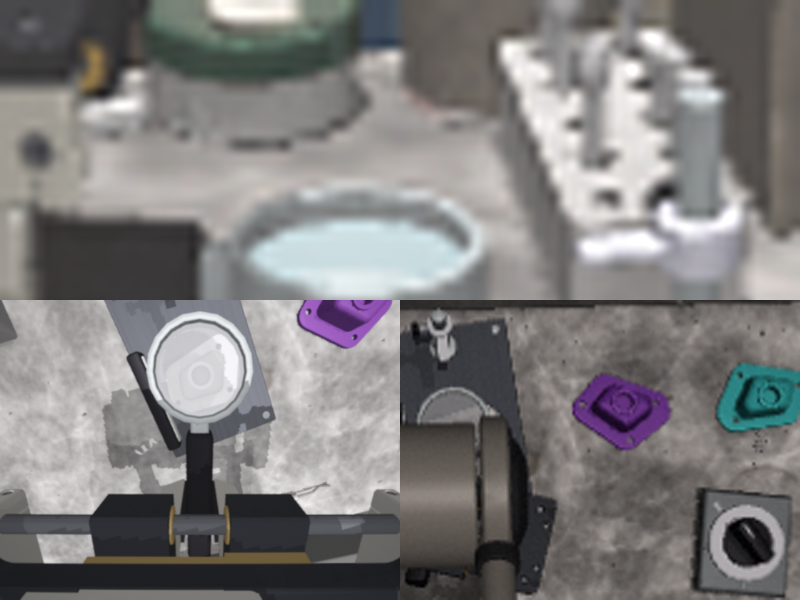

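```bash
python3 - <<'E'
from h import *
import pickle
D=pickle.load(open("D.pkl","rb"));w,s,t=D["wrist"],D["side"],D["top"]
L=np.array([503.3+87*.9677,76.7-87*.2522,106.0]);print(L)
print("boss wrist pred",np.array(proj(w,[587,54.8,46]))/1.4+[0,300],"rimtop",np.array(proj(w,L+[0,0,11]))/1.4+[0,300])
th=np.linspace(0,6.28,200)
R=np.array([proj(s,L+[31*np.cos(a),31*np.sin(a),11]) for a in th]);R=(R+.5-[235,192])*10
print("rim pred crop: top",R[:,1].min(),"right",R[:,0].max(),"left",R[:,0].min())
for z in(103,105,107): print("tip",z,(np.array(proj(s,[644.3,62,z]))+.5-[235,192])*10)
g=np.array(s["img"])[:,:,::-1]
cv2.imwrite("pics/m6.png",cv2.resize(g[205:247,250:306],(800,600),interpolation=2))
b=np.array(w["img"])[:300,170:390,::-1];cv2.imwrite("pics/w6.png",cv2.resize(b[40:190],None,fx=3.5,fy=3.5,interpolation=2))
E
```

```text
[587.4899  54.7586 106.    ]
boss wrist pred [199.59889086 373.37118932] rimtop [199.7175146  369.93030631]
rim pred crop: top 185.91895341587588 right 476.7172984254114 left 216.89817628406672
tip 103 [575.49343895 264.64173449]
tip 105 [575.57122566 257.22192602]
tip 107 [575.64903365 249.7921264 ]
```

View pics/m6.png

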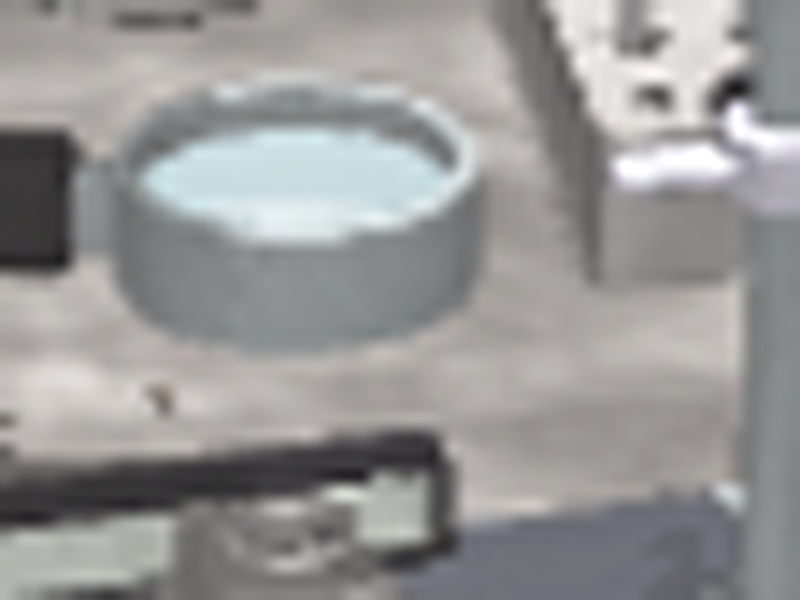

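View pics/w6.png

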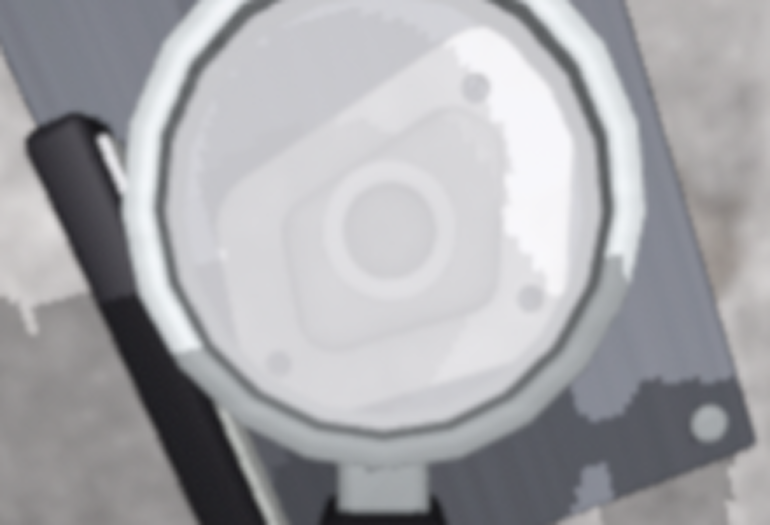

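The side crop puts the pointer tip at (612,168), about 106 mm high after bias correction; the lens's mid-height is at 106.0. In the wrist crop the boss (390,230) sits about 1.5 mm nearer the robot than the lens axis, so I make a small correction.

```bash
python3 -m handwheel '[[[-1.2,-0.4,0],[0,0,0]],[[0,0,0],[0,0,0]],[[0,0,0],[0,0,0]],[[0,0,0],[0,0,0]],[[0,0,0],[0,0,0]],[[0,0,0],[0,0,0]]]' 1; python3 - <<'E'
from h import *
for i in range(3):
    w=capture("wrist");o=get_obs();print(o["tool_pos"].round(1),o["tcp_rot"].round(3),np.abs(o["dq"]).max().round(4),o["contact_force"].round(1),round(o["grip_width"],1))
print(bot.close_job())
E
```

```text
time: 17.4
tool_pos: [502.2, 76.2, 119.8]
tcp_rot: [3.142, -0.0, -0.255]
contact_force: [0.4, -0.5, -0.4]
grip_width: 18.2
[502.2  76.2 119.8] [ 3.142  0.    -0.255] 0.0016 [ 0.  -0.7 -0.9] 17.8
[502.2  76.3 119.7] [ 3.142 -0.    -0.255] 0.0012 [-0.5 -0.5 -0.4] 17.6
[502.2  76.2 119.8] [ 3.142 -0.    -0.255] 0.0024 [ 0.3  0.6 -0.5] 17.4
the job is handed in; nothing more can be done
None
```

I turned the dimmer knob clockwise to its end stop, then picked up the loupe by its handle. I handed in at about 17.5 s, still holding it level over the casting.

- **Dimmer:** the reaction moment rose to about 0.7 N m at the stop. The wrist view then showed the white line pointing at the bar-shaped mark.
- **Loupe:** it was at rest, with the jaws about 18 mm apart on the handle and no contact force beyond noise. The side view showed no measurable tilt.
- **Height:** the lens was at about 106 mm. The pointer tip came out at about 105.5–106 mm after I corrected the side camera's bias. Uncorrected pairs of views disagreed: two gave about 107 mm, and the short-baseline wrist/top pair gave 91 mm, which I discarded.
- **Centring:** after a last 1.2 mm correction, the lens should be within about 1–2 mm of the casting's centre. I did not view another picture after that correction.

I saw nothing else moved in the pictures, but I did not check the other things on the bench one by one.

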